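# Sift loose tesserae from mosaic fragments

## Task

Take the loaded sieve by its bridge handle, keep it level and seat it gently on the rails of the sifting box. Keeping it resting on the rails, shake it side to side, left end first and then the right, so that it clearly presses in the spring buffer at each end without ever driving one to its hard stop, until all four small tesserae have dropped into the box, and stop clear of both buffers. Then set the sieve, with the three big fragments still in it, back down flat in the middle of the wooden board and let go; leave the jar, bowl and brush alone.

Things in the scene. Friction and masses are not known exactly. Their poses are not given: they have to be found in the camera images.
- sieve: Hand sieve, 0.35 kg (0.6 kg loaded): square wooden frame 160 x 160 mm, 35 mm high, walls 7.5 mm, diagonal grid of 6 mm steel flats with holes 23 mm square, grid top 6 mm above the underside. A straight bridge handle runs along the sieve's x axis across the middle: 160 mm long, 18 mm wide (along y), 20 mm tall, its top 105 mm above the underside. Origin: centre of the underside, z up.
- sieve_grip (a point): Middle of the bridge handle, 95 mm above the sieve's underside; axes as the sieve. Grip here from above, closing along the sieve's y; 65 mm of free air below the handle down to the stones.
- tray: Sifting box, fixed, 200 mm (x) by 370 mm (y). Its two long walls are level rails 60 mm above the table, inner edges at x = -71 and +71 mm. Between them the catch space: floor 10 mm above the table, y from -128 to +128 mm. At each end, on y, a grey post carries a spring buffer facing the middle. Origin: centre of the underside; +y is the left end as seen from the robot.
- tray_seat (a point): Centre of the box at rail height, 60 mm above its underside, axes as the box. A seated sieve has its origin here or shifted along y, axes parallel. Guides outside the rails, at x = -82.5 and +82.5 mm, rise 14 mm straight and then flare outward 12 mm more: the sieve has 2.5 mm to spare on each side and slides along y only, with friction about 0.25. The rails are rigid.
- buffer_left (a joint): How far the left (+y) spring buffer is pushed in, m: 0 free, 0.020 hard stop; 700 N/m. Round rubber pad 26 mm across, 78 mm above the table. Its post is clamped anew each time: a sieve centred in the box meets the pad after 22 to 48 mm of travel along y; the gap is not measured, it has to be felt. A clear press is 6 mm or more; keep below 17 mm.
- buffer_right (a joint): The same at the right (-y) end, with its own unmeasured gap of 22 to 48 mm.
- board: Wooden board, fixed, 210 x 210 mm, top 40 mm above the table, on which the loaded sieve stands at the start and must stand at the end. Origin: centre of its underside.
- tessera1: Small loose stone tessera 15 x 15 x 17 mm, 10 g, in the sieve at the start, resting on a crossing of the steel flats. Origin: centre of the underside as it lay at the start. Smooth stone on smooth steel (friction about 0.25): it stays put when carried gently, slides when the sieve is shaken briskly (over about 3 m/s2) and then drops through a hole to the catch floor; several strokes may be needed.
- tessera2: Small loose stone tessera 15 x 15 x 17 mm, 10 g, in the sieve at the start, resting on a crossing of the steel flats. Origin: centre of the underside as it lay at the start. Smooth stone on smooth steel (friction about 0.25): it stays put when carried gently, slides when the sieve is shaken briskly (over about 3 m/s2) and then drops through a hole to the catch floor; several strokes may be needed.
- tessera3: Small loose stone tessera 15 x 15 x 17 mm, 10 g, in the sieve at the start, resting on a crossing of the steel flats. Origin: centre of the underside as it lay at the start. Smooth stone on smooth steel (friction about 0.25): it stays put when carried gently, slides when the sieve is shaken briskly (over about 3 m/s2) and then drops through a hole to the catch floor; several strokes may be needed.
- tessera4: Small loose stone tessera 15 x 15 x 17 mm, 10 g, in the sieve at the start, resting on a crossing of the steel flats. Origin: centre of the underside as it lay at the start. Smooth stone on smooth steel (friction about 0.25): it stays put when carried gently, slides when the sieve is shaken briskly (over about 3 m/s2) and then drops through a hole to the catch floor; several strokes may be needed.
- fragment1: Big stone mosaic fragment about 45 x 45 mm, 16 to 20 mm thick, some 80 g, lying in the sieve; too big for the holes. Origin: centre of the underside.
- fragment2: Big stone mosaic fragment about 45 x 45 mm, 16 to 20 mm thick, some 80 g, lying in the sieve; too big for the holes. Origin: centre of the underside.
- fragment3: Big stone mosaic fragment about 45 x 45 mm, 16 to 20 mm thick, some 80 g, lying in the sieve; too big for the holes. Origin: centre of the underside.
- jar: Amber glass jar with white lid, 56 mm across, 85 mm high; bystander. Origin: centre of its underside.
- bowl: White ceramic bowl, 96 mm across, 45 mm high; bystander. Origin: centre of its underside.
- brush: Flat hand brush, wooden handle, about 200 mm long, lying on the table; bystander. Origin: near its middle, on its underside.
Things that resemble listed ones, but are neither listed nor needed, are in the scene too. What is shaped like the fragment3 but green is not meant. What is shaped like the fragment1 but black is not meant.

How it is judged:
By the outcome, as a careful person would: the job done as asked, in the order asked, and still so for the second after the job is handed in, with the robot touching nothing.
It also fails if it takes over 70 s, if anything falls off the work surface, if the arm or the gripper's body presses on something with over 40 N, if the wrist force passes 120 N, or if a joint passes its speed limit or range.

## Robot

A 6-joint arm with a two-finger parallel gripper is mounted at the origin on the work surface. World frame = base frame: x ahead of the robot, y to its left, z up, the work surface at z = 0. Lengths are in m, angles in rad, forces in N, time in s.
With the tool pointing down it reaches from about 0.375 to 0.9 m from the base axis. Payload 3.1 kg.
Tool frame: the origin (TCP) lies midway between the tips of the shut fingers; the grasp point (between the pads) lies 19 mm behind it; z points along the fingers, x is the direction in which the jaws open and shut, and the axes are right-handed (so a half turn about z gives the same grasp; the last joint's range is limited). The gripper opens to 85 mm and grips with 20 to 120 N. Pads are 22 mm wide; open, the fingers measure 114 mm over their backs; the gripper's body (76 mm by 85 mm) begins 54 mm behind the grasp point. The pads swing forward as they close: fully open they stand 13 mm farther back than shut.
Start: joints at [1.081, 0.527, 1.433, -0, 1.181, -0.178], TCP at [0.191, 0.595, 0.231] pointing down, gripper open.
Joint ranges: [-3.08, 3.08], [-0.75, 2.2], [0.22, 2.44], [-1.43, 4.57], [0, 2.65], [-2.85, 2.85]. Speed limits (rad/s): [2.79, 2.79, 3.14, 3.14, 3.14, 3.14].

## Interface

Orientations are given as a unit quaternion [x, y, z, w].
In Python, from station import * gives the robot as it stands.
- The arm moves only by the tool servo_tool, never from a script. Its argument "targets" is a list of rows, each a list of 6 numbers: the shift along the tool's x, y, z in mm, then the turn, a rotation vector about the tool's x, y, z in degrees. A call has 1 to 10 rows; each row is the pose to reach, as a shift and turn from the pose commanded when the call began, along the tool's axes at that moment; what a row does not reach only later rows make up. A row lasts 1/8 s, in which the tool goes at most 62.5 mm and 10.7 degrees, less where a joint would pass 70% of its speed; a pose out of reach is approached as far as the arm can. A call with a gripper value outside its range is refused whole. "gripper" is the finger opening in mm, from 0 to 85.4, set as the call begins (left out, the last holds). The fingers move at their own pace and stop on an object; "newtons" is the grip in N (left out, the last holds). Time passes only in rows, so rows that repeat a pose let the fingers close. It gives the time, the measured TCP pose, the force and the opening at its end, in the units of the state.
- sense(): the state, without advancing time (a new reading comes with each control period).
- snapshot(name): name is "side" or "top"; returns a dict with "color" (480x640x3 uint8, red, green, blue), "vfov" (degrees; the focal length in pixels is half the picture's height over the tangent of half this angle, whatever the lens; pixels are square), "cx", "cy" (the principal point, pixels), "R" (3x3) and "t" (3): a world point X has camera coordinates R X + t. Camera axes: x right, y down, z forward; pixel columns grow to the right and rows downward; lengths in m; the calibration is good to about 2 mm. A picture is of the moment at which its call begins. There is no depth.
- sign_off(): hands the job in, once; it reports no verdict.
The state is a dict: "t": time; "q": joint angles; "qd": joint speeds; "tau": joint torques, N m; "tcp_pos": TCP position; "tool_rot": TCP orientation; "force": force on the tool from outside, world axes, zero at the start; "ft_torque": the same for the moment, N m; "finger_gap": opening from 0.0 (shut) to 1.0 (fully open).
Only numpy, scipy, OpenCV 4.12 (cv2) and the standard library are available. Lean on these libraries where they do the work, as an engineer would, in place of code of your own. Each camera call takes 0.05 s, during which the arm holds its last target. There are 200 camera calls.

## Working session

There is one attempt and no reset: what is moved stays moved. The work goes in short steps, Python scripts to look and compute and a tool call to move; the robot and the scene stay as the last step left them, time stands still between calls to the robot, and variables do not carry over. Pictures are saved under pics/ and viewed, about 8 in all and at most 12, crops included, and the job is handed in when it is done.

Besides the shell and the picture viewer there is one more tool, called after "Emit:" as name([rows], argument=value, ...), one row to a line, values as JSON. servo_tool: Moves the arm, as the interface text tells. Its arguments: {"type":"object","properties":{"targets":{"type":"array","items":{"type":"array","items":{"type":"number"}}},"gripper":{"type":"number"},"newtons":{"type":"number"}},"required":["targets"]}

```bash
mkdir -p pics; cat > h.py <<'E'
from station import *
import numpy as np, cv2
def save(n,s,crop=None,z=1):
    im=s["color"][:,:,::-1]
    if crop: im=im[crop[1]:crop[3],crop[0]:crop[2]]
    cv2.imwrite("pics/"+n,cv2.resize(im,None,fx=z,fy=z,interpolation=cv2.INTER_CUBIC))
def ray(s,u,v):
    f=240/np.tan(np.radians(s["vfov"])/2); R=np.array(s["R"]);t=np.array(s["t"])
    return -R.T@t, R.T@np.array([(u-s["cx"])/f,(v-s["cy"])/f,1])
def atz(s,u,v,z):
    c,d=ray(s,u,v); return c+d*(z-c[2])/d[2]
def tri(rays):
    A=0;b=0
    for c,d in rays:
        d=d/np.linalg.norm(d);P=np.eye(3)-np.outer(d,d);A=A+P;b=b+P@c
    return np.linalg.solve(A,b)
def proj(s,X):
    f=240/np.tan(np.radians(s["vfov"])/2);p=np.array(s["R"])@X+np.array(s["t"]);return p[0]/p[2]*f+s["cx"],p[1]/p[2]*f+s["cy"]
E
python3 - <<'E'
from h import *
import pickle
for n in("top","side"):
    s=snapshot(n);save(n+"0.png",s);pickle.dump(s,open(n+"0.pkl","wb"));print(n,s["vfov"],ray(s,s["cx"],s["cy"]))
print(sense())
E
```

```text
top 57.3204814085406 (array([ 0.49154767, -0.03065446,  0.91729113]), array([ 0.12384159,  0.01720212, -0.99215288]))
side 46.76127168198126 (array([-0.01727707, -0.65460757,  0.62743658]), array([ 0.59296254,  0.61474418, -0.52008174]))
{'t': 0.1, 'q': array([ 1.08150706e+00,  5.28394900e-01,  1.43378426e+00,  8.30032163e-06,
        1.18134626e+00, -1.78518761e-01]), 'qd': array([-5.52320198e-04, -5.30494623e-04, -5.23512440e-03,  4.14131815e-07,
       -2.49287105e-03,  9.23730057e-04]), 'tau': array([-9.92421374e-04, -4.43302238e+01, -1.78584695e+01, -2.85634360e-04,
        3.91146663e-03, -1.54485033e-06]), 'tcp_pos': array([0.19079883, 0.59449984, 0.2304149 ]), 'tool_rot': array([ 8.08020454e-01,  5.89153640e-01, -8.71223746e-04,  4.18190436e-04]), 'force': array([-0.30499238, -0.25487934, -0.05331268]), 'ft_torque': array([-0.01569285,  0.00745278,  0.04881218]), 'finger_gap': 1.0008601150203587}
```

View pics/top0.png

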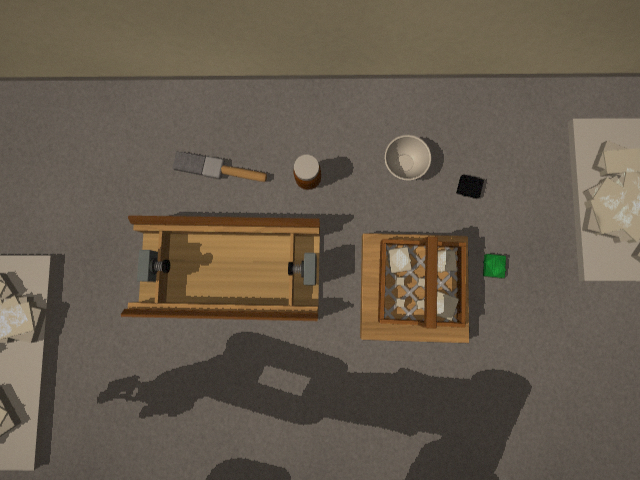

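View pics/side0.png

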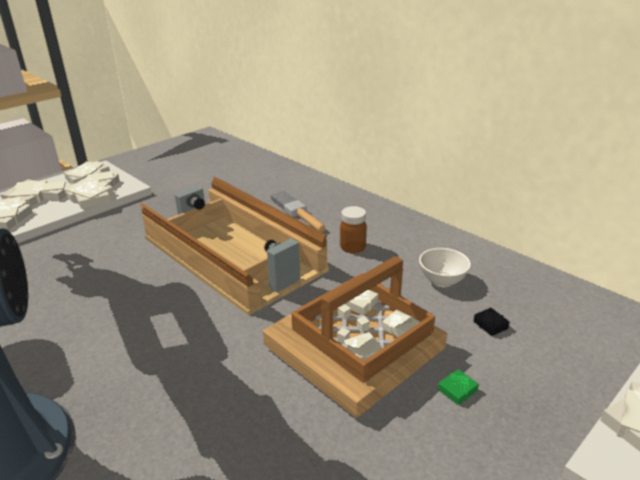

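The only sieve stands on the board, with its handle at about (432,280) in top and (362,292) in side. The box is at (225,268) in top. Lookalikes are the green piece (495,265), the black piece (470,186) and the fragments on the side shelves. None of them can be confused with the handle. Next I'll take a close crop.

```bash
python3 - <<'E'
from h import *
import pickle
a=pickle.load(open("top0.pkl","rb"))["color"];b=pickle.load(open("side0.pkl","rb"))["color"]
def c(i,x,y,w,h,z): return cv2.resize(i[y:y+h,x:x+w,::-1],None,fx=z,fy=z,interpolation=cv2.INTER_CUBIC)
cv2.imwrite("pics/c1.png",np.hstack([c(a,355,228,120,120,3.33333333),c(b,255,250,200,200,2)]))
im1=c(a,115,205,220,125,3.5); cv2.imwrite("pics/c2.png",im1)
E
```

```text
(no output)
```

View pics/c1.png

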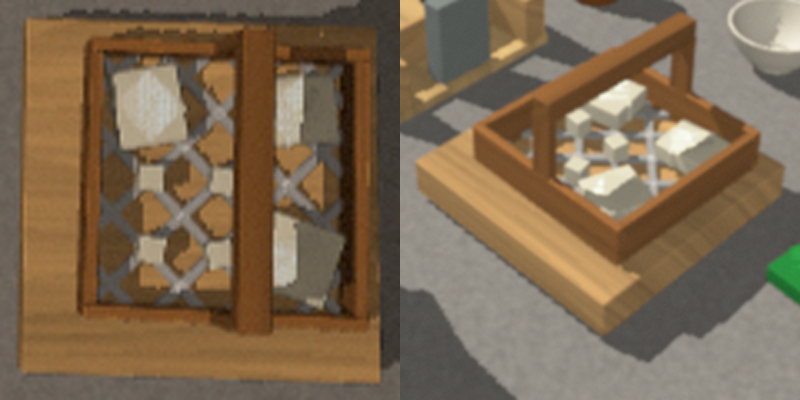

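View pics/c2.png

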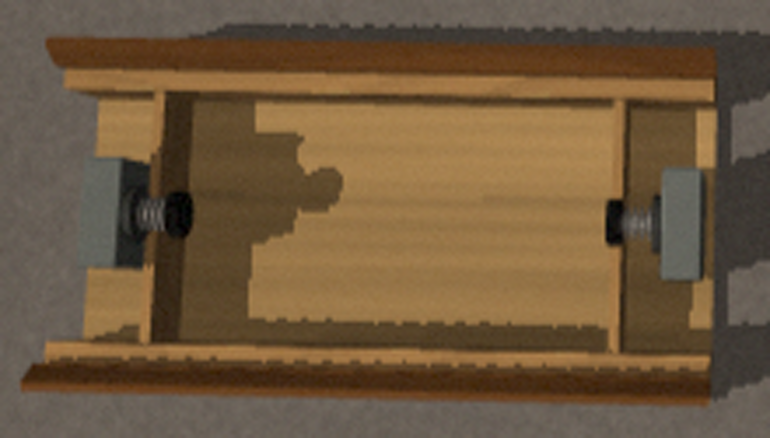

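```bash
python3 - <<'E'
from h import *
import pickle
a=pickle.load(open("top0.pkl","rb"));b=pickle.load(open("side0.pkl","rb"))
A=lambda u,v:((u+.5)/3.33333-.5+355,(v+.5)/3.33333-.5+228)
B=lambda u,v:((u-400+.5)/2-.5+255,(v+.5)/2-.5+250)
C=lambda u,v:((u+.5)/3.5-.5+115,(v+.5)/3.5-.5+205)
print("handle ctr",tri([ray(a,*A(253.7,179)),ray(b,*B(614.5,59))]))
for p in[(239,27),(271,27),(235,331),(270,331)]:print(atz(a,*A(*p),.145))
print("side");
for p in[(533,100),(550,105),(680,15),(695,22)]:print(atz(b,*B(*p),.145))
print("board")
for p in[(27,20),(378,28),(20,372),(380,382)]:print(atz(a,*A(*p),.04))
print("guides z.086")
for p in[(47,40),(715,48),(22,390),(710,403)]:print(atz(a,*C(*p),.086))
print("rails z.06")
for p in[(65,70),(715,78),(65,92),(715,102),(48,343),(710,356),(45,358),(710,370)]:print(atz(a,*C(*p),.06))
print("pads z.078")
for p in[(192,216),(605,223)]:print(atz(a,*C(*p),.078))
print("crosswalls")
for p in[(165,92),(150,343),(614,100),(614,352)]:print(atz(a,*C(*p),.06))
E
```

```text
handle ctr [ 0.50464012 -0.21349666  0.14199751]
[ 0.58665642 -0.20947518  0.145     ]
[ 0.58663303 -0.22634124  0.145     ]
[ 0.42856173 -0.20270039  0.145     ]
[ 0.42860054 -0.22068663  0.145     ]
side
[ 0.42117215 -0.20690582  0.145     ]
[ 0.42553083 -0.21948703  0.145     ]
[ 0.57981883 -0.21196197  0.145     ]
[ 0.58018257 -0.22659413  0.145     ]
board
[ 0.60401899 -0.10654214  0.04      ]
[ 0.59886715 -0.31687989  0.04      ]
[ 0.39613724 -0.09995105  0.04      ]
[ 0.39098097 -0.30941339  0.04      ]
guides z.086
[0.63304783 0.34995433 0.086     ]
[ 0.62780475 -0.01904002  0.086     ]
[0.44260442 0.35308979 0.086     ]
[ 0.43643101 -0.01644052  0.086     ]
rails z.06
[0.62018034 0.35061122 0.06      ]
[ 0.61494737 -0.01868236  0.06      ]
[0.60756913 0.34994159 0.06      ]
[ 0.60131223 -0.01868683  0.06      ]
[0.46682764 0.35198638 0.06      ]
[ 0.46019651 -0.01597733  0.06      ]
[0.45859295 0.35321566 0.06      ]
[ 0.45258401 -0.01598289  0.06      ]
pads z.078
[0.53635562 0.26808491 0.078     ]
[0.5324981  0.04109885 0.078     ]
crosswalls
[0.60747902 0.29287446 0.06      ]
[0.46689785 0.29493738 0.06      ]
[0.60253109 0.03819896 0.06      ]
[0.46230419 0.03701029 0.06      ]
```

```bash
cat >> h.py <<'E'
from scipy.spatial.transform import Rotation as Ro
def toolshift(goal,yaw=None):
    "shift (mm) and turn (deg) in tool axes from the present pose to goal xyz, tool x at angle yaw (deg), tool z down"
    s=sense();R=Ro.from_quat(s["tool_rot"])
    d=R.inv().apply(np.array(goal)-s["tcp_pos"])*1000
    y=np.radians(yaw);X=np.array([np.cos(y),np.sin(y),0]);Z=np.array([0,0,-1.]);G=Ro.from_matrix(np.c_[X,np.cross(Z,X),Z])
    return np.round(d,1),np.round((R.inv()*G).as_rotvec(degrees=True),2)
E
python3 - <<'E'
from h import *
print(toolshift([.50,.10,.23],87.8)); print(toolshift([.506,-.2145,.23],87.8))
E
```

```text
(array([-376.3,  445.6,    1. ]), array([ -0.03,   0.11, -15.61]))
(array([-673.9,  547.5,    1.5]), array([ -0.03,   0.11, -15.61]))
```

Emit:
servo_tool([
  [-30,36,0,0,0,-3],
  [-75,89,0,0,0,-8],
  [-112,133,0,0,0,-13],
  [-150,178,0,0,0.1,-15.6],
  [-188,223,0,0,0.1,-15.6],
  [-226,267,0,0,0.1,-15.6],
  [-263,312,0,0,0.1,-15.6],
  [-301,356,0,0,0.1,-15.6],
  [-340,402,0,0,0.1,-15.6],
  [-376,446,0,0,0.1,-15.6],
], gripper=60)

```text
t: 1.35
tcp_pos: [0.5014, 0.0988, 0.2311]
tool_rot: [0.721, 0.693, 0.001, -0.001]
force: [0.2, 0.8, 0.3]
finger_gap: 0.701
```

```bash
python3 - <<'E'
from h import *
print(sense()["tcp_pos"],toolshift([.506,-.2145,.18],87.8))
E
```

```text
[0.50137352 0.09875281 0.23109225] (array([-312.9,   16.9,   50.5]), array([-0.01, -0.11, -0.04]))
```

Emit:
servo_tool([
  [-30,2,0,0,0,0],
  [-85,4,0,0,0,0],
  [-145,8,5,0,0,0],
  [-205,11,15,0,0,0],
  [-260,14,30,0,0,0],
  [-300,16,45,0,0,0],
  [-313,17,50,0,0,0],
  [-313,17,50,0,0,0],
])

```text
t: 2.35
tcp_pos: [0.5053, -0.2127, 0.1802]
tool_rot: [0.721, 0.693, 0.001, -0.001]
force: [-0.6, -0.2, 0.7]
finger_gap: 0.702
```

```bash
python3 - <<'E'
from h import *
im=[]
for n,(x,y) in(("top",(355,215)),("side",(255,190))):
    s=snapshot(n);im.append(cv2.resize(s["color"][y:y+200,x:x+200,::-1],None,fx=2,fy=2,interpolation=cv2.INTER_CUBIC))
cv2.imwrite("pics/g1.png",np.hstack(im))
print(sense()["tcp_pos"],toolshift([.506,-.2145,.116],87.8))
E
```

```text
[ 0.50550437 -0.2112651   0.18091461] (array([-3.4,  0.6, 64.9]), array([-0.02, -0.15,  0.04]))
```

View pics/g1.png

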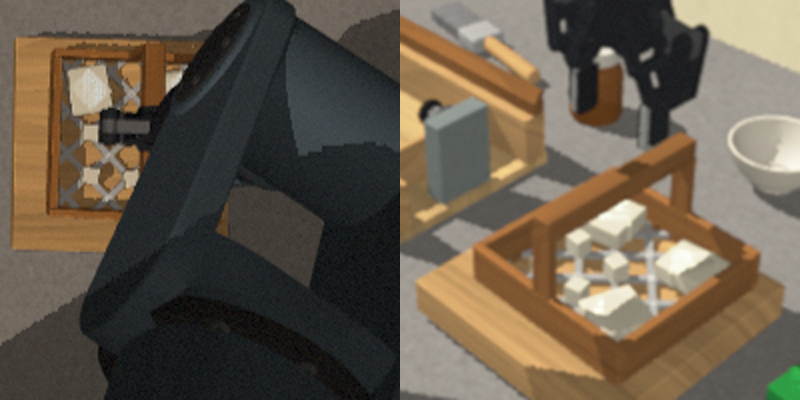

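Side view: the fingers at crop (585,95) and (650,130) straddle the handle line at (615,170). Lowering now.

Emit:
servo_tool([
  [-2,0,15,0,0,0],
  [-3,0.5,35,0,0,0],
  [-3,0.5,52,0,0,0],
  [-3,0.5,62,0,0,0],
  [-3,0.5,65,0,0,0],
  [-3,0.5,65,0,0,0],
  [-3,0.5,65,0,0,0],
])

```text
t: 3.32
tcp_pos: [0.5065, -0.2158, 0.1163]
tool_rot: [0.721, 0.693, 0.001, 0.0]
force: [-0.4, -0.2, 0.8]
finger_gap: 0.7
```

Emit:
servo_tool([
  [0,0,0,0,0,0],
  [0,0,0,0,0,0],
  [0,0,0,0,0,0],
  [0,0,0,0,0,0],
  [0,0,0,0,0,0],
  [0,0,0,0,0,0],
], gripper=25, newtons=30)

```text
t: 4.08
tcp_pos: [0.5061, -0.2156, 0.1158]
tool_rot: [0.721, 0.693, 0.001, -0.001]
force: [0.1, -0.2, -1.0]
finger_gap: 0.29
```

```bash
python3 - <<'E'
from h import *
s=sense();print(s["tcp_pos"],s["force"],s["finger_gap"],toolshift([.506,-.2145,.116],87.8))
E
```

```text
[ 0.50610373 -0.21558232  0.11575639] [ 0.09003312 -0.18375086 -0.9703673 ] 0.2901163996368389 (array([ 1.1, -0.1, -0.2]), array([ 0.01, -0.1 , -0.01]))
```

Emit:
servo_tool([
  [0,0,0,0,0,0],
  [0,0,0,0,0,0],
  [0,0,0,0,0,0],
  [0,0,0,0,0,0],
  [0,0,0,0,0,0],
  [0,0,0,0,0,0],
], gripper=5, newtons=80)

```text
t: 4.82
tcp_pos: [0.5061, -0.2156, 0.1159]
tool_rot: [0.721, 0.693, 0.001, -0.0]
force: [-1.1, 0.1, 4.8]
finger_gap: 0.194
```

Emit:
servo_tool([
  [0,0,-0.5,0,0,0],
  [0,0,-2,0,0,0],
  [0,0,-5,0,0,0],
  [0,0,-10,0,0,0],
  [0,0,-15,0,0,0],
  [0,0,-18,0,0,0],
  [0,0,-20,0,0,0],
  [0,0,-20,0,0,0],
])

```text
t: 5.82
tcp_pos: [0.5062, -0.2156, 0.136]
tool_rot: [0.721, 0.693, 0.001, -0.0]
force: [0.3, -0.1, -5.2]
finger_gap: 0.193
```

```bash
python3 - <<'E'
from h import *
s=snapshot("side");save("l1.png",s,(130,170,460,420),2.4)
s=sense();print(s["tcp_pos"],s["force"],s["ft_torque"],s["finger_gap"],toolshift([.506,-.2145,.136],87.8))
E
```

```text
[ 0.50606236 -0.21559829  0.13585429] [-1.31444492 -0.06989936 -6.45612231] [0.01091382 0.04353291 0.05485807] 0.19636313197167676 (array([ 1.1, -0.1, -0.1]), array([ 0.02, -0.09, -0.  ]))
```

View pics/l1.png

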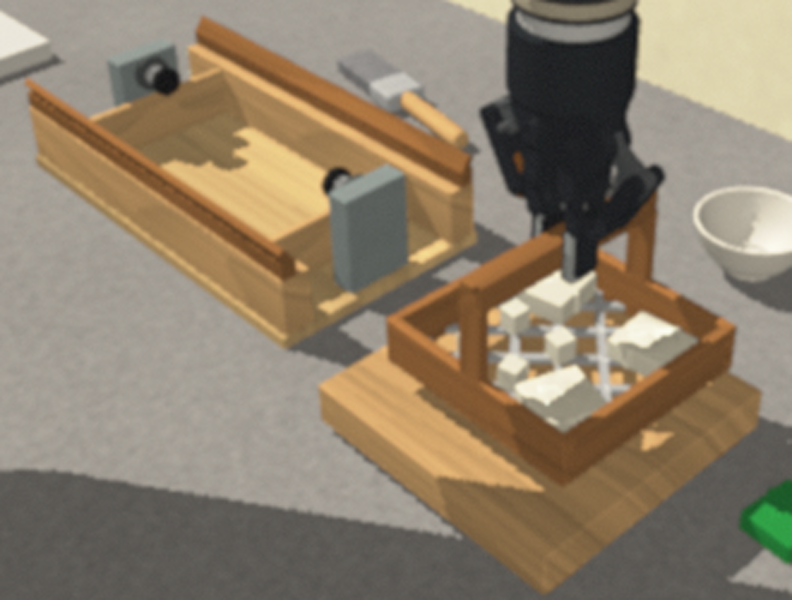

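The sieve is lifted level with all the stones in it, and the load reads about 6 N. Next I carry it high over the right post.

```bash
python3 - <<'E'
from h import *
print(toolshift([.506,-.2156,.23],87.8),toolshift([.5355,.166,.23],89.05))
E
```

```text
(array([  0.2,  -0. , -94.1]), array([ 0.02, -0.09, -0.  ])) (array([382.6,  14.8, -93.5]), array([ 0.02, -0.09, -1.25]))
```

Emit:
servo_tool([
  [0,0,-4,0,0,0],
  [0,0,-12,0,0,0],
  [0,0,-24,0,0,0],
  [0,0,-38,0,0,0],
  [0,0,-52,0,0,0],
  [0,0,-66,0,0,0],
  [0,0,-79,0,0,0],
  [0,0,-88,0,0,0],
  [0,0,-93,0,0,0],
  [0,0,-94,0,0,0],
])

```text
t: 7.12
tcp_pos: [0.506, -0.2158, 0.2299]
tool_rot: [0.721, 0.693, 0.001, -0.0]
force: [-0.1, -0.3, -5.6]
finger_gap: 0.196
```

Emit:
servo_tool([
  [4,0,0,0,0,0],
  [14,0.5,0,0,0,0],
  [30,1,0,0,0,0],
  [52,2,0,0,0,0],
  [78,3,0,0,0,0],
  [106,4,0,0,0,0],
  [134,5,0,0,0,0],
  [162,6,0,0,0,0],
  [190,7,0,0,0,0],
  [218,8,0,0,0,0],
])

```text
t: 8.38
tcp_pos: [0.5219, 0.0039, 0.2301]
tool_rot: [0.72, 0.694, 0.001, -0.001]
force: [0.4, 0.2, -5.6]
finger_gap: 0.201
```

Emit:
servo_tool([
  [28,1,0,0,0,-0.2],
  [56,2,0,0,0,-0.4],
  [82,3,0,0,0,-0.6],
  [106,4,0,0,0,-0.8],
  [126,5,0,0,0,-1],
  [142,6,0,0,0,-1.2],
  [154,6.6,0,0,0,-1.25],
  [162,6.8,0,0,0,-1.25],
  [165,6.8,0,0,-0.1,-1.25],
  [165,6.8,0,0,-0.1,-1.25],
])

```text
t: 9.62
tcp_pos: [0.5356, 0.1661, 0.2304]
tool_rot: [0.713, 0.701, -0.0, 0.0]
force: [-0.0, 0.7, -6.0]
finger_gap: 0.194
```

```bash
python3 - <<'E'
from h import *
s=sense();print(s["tcp_pos"],s["force"],toolshift([.5355,.166,.18],89.05))
E
```

```text
[0.53557311 0.16614505 0.23037815] [-0.0141477   0.68234297 -6.00707132] (array([-0.1, -0.1, 50.4]), array([ 0.  ,  0.02, -0.01]))
```

Lower to just above the guides (underside about 0.10) and check.

Emit:
servo_tool([
  [0,0,4,0,0,0],
  [0,0,11,0,0,0],
  [0,0,20,0,0,0],
  [0,0,30,0,0,0],
  [0,0,39,0,0,0],
  [0,0,46,0,0,0],
  [0,0,50,0,0,0],
  [0,0,52,0,0,0],
  [0,0,52,0,0,0],
])

```text
t: 10.75
tcp_pos: [0.5357, 0.1664, 0.1785]
tool_rot: [0.713, 0.701, 0.0, 0.0]
force: [0.3, 0.4, -5.6]
finger_gap: 0.2
```

```bash
python3 - <<'E'
from h import *
import pickle
im=[]
for n,(x,y) in(("top",(110,185)),("side",(130,150))):
    s=snapshot(n);pickle.dump(s,open(n+"1.pkl","wb"));im.append(cv2.resize(s["color"][y:y+170,x:x+220,::-1],None,fx=(3 if n=="side" else 1.6),fy=(3 if n=="side" else 1.6),interpolation=cv2.INTER_CUBIC))
cv2.imwrite("pics/s1.png",im[1])
R=sense()["tcp_pos"];print(R)
# predicted sieve lower near corners (half 80) in side crop px for centre offsets
s=pickle.load(open("side1.pkl","rb"))
c=R-[0.001,0,.076];y=np.radians(-.95)
for a,b,h in((-80,-80,0),(80,-80,0),(-80,80,0),(-80,-80,35),(80,-80,35),(-80,80,35)):
    X=c+np.array([a*np.cos(y)-b*np.sin(y),a*np.sin(y)+b*np.cos(y),h])/1000
    u,v=proj(s,X);print(a,b,h,round((u-130+.5)*3-.5),round((v-150+.5)*3-.5))
E
```

```text
[0.53585323 0.16641187 0.17872608]
-80 -80 0 270 273
80 -80 0 471 184
-80 80 0 131 184
-80 -80 35 264 223
80 -80 35 468 137
-80 80 35 123 136
```

View pics/s1.png

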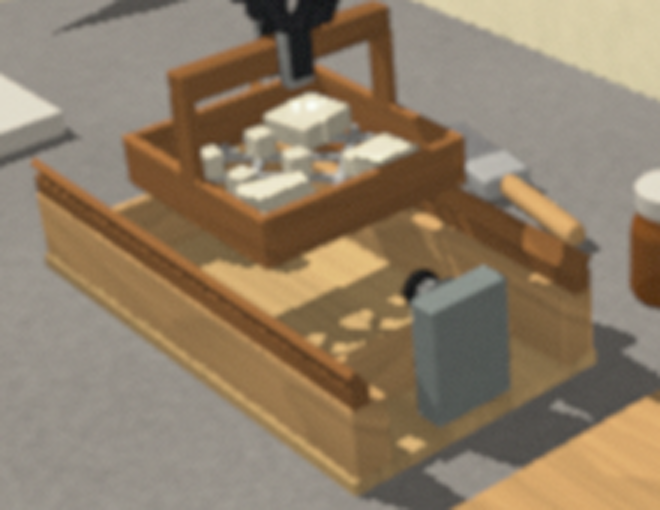

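```bash
python3 - <<'E'
from h import *
import pickle
s=pickle.load(open("side1.pkl","rb"));im=s["color"].astype(float)
R=np.array([.5357,.1664,.1785]);y=np.radians(-.95)
def P(c,a,b,h): return proj(s,c+np.array([a*np.cos(y)-b*np.sin(y),a*np.sin(y)+b*np.cos(y),h])/1000)
# brown mask of sieve: print lower boundary per column
hsv=cv2.cvtColor(s["color"],cv2.COLOR_RGB2HSV)
m=((hsv[:,:,0]<16)&(hsv[:,:,1]>110)&(hsv[:,:,2]>40)).astype(np.uint8)
def low(u,v0,v1):
    # strongest luminance edge between v0 and v1, subpixel
    col=cv2.GaussianBlur(s["color"],(3,3),0)[:,:,0].astype(float)[int(v0):int(v1),u];d=np.abs(np.diff(col));i=d.argmax()
    w=d[max(0,i-1):i+2];return int(v0)+max(0,i-1)+(w*np.arange(len(w))).sum()/w.sum()+.5
def L(p,q,us): return [np.interp(u,[min(p[0],q[0]),max(p[0],q[0])],[p[1],q[1]] if p[0]<q[0] else [q[1],p[1]]) for u in us]
c=R-[0.001,0,.076]
for n,p,q in(("-x bottom",(-80,80,0),(-80,-80,0)),("-y bottom",(-80,-80,0),(80,-80,0)),("-x top",(-80,80,35),(-80,-80,35)),("-y top",(-80,-80,35),(80,-80,35))):
    p,q=P(c,*p),P(c,*q);us=np.arange(int(min(p[0],q[0]))+4,int(max(p[0],q[0]))-3,5);e=L(p,q,us)
    print(n,[ (int(u),round(low(u,v-6,v+6)-v,1)) for u,v in zip(us,e)])
E
```

```text
-x bottom [(177, np.float64(0.4)), (182, np.float64(3.7)), (187, np.float64(1.0)), (192, np.float64(-0.9)), (197, np.float64(-5.3)), (202, np.float64(-5.8)), (207, np.float64(3.7)), (212, np.float64(2.8))]
-y bottom [(223, np.float64(0.3)), (228, np.float64(2.5)), (233, np.float64(-1.4)), (238, np.float64(-1.3)), (243, np.float64(-1.8)), (248, np.float64(2.2)), (253, np.float64(-1.4)), (258, np.float64(-1.3)), (263, np.float64(-1.8)), (268, np.float64(1.2)), (273, np.float64(4.0)), (278, np.float64(-2.2))]
-x top [(174, np.float64(0.5)), (179, np.float64(-3.5)), (184, np.float64(-3.7)), (189, np.float64(-3.7)), (194, np.float64(-0.9)), (199, np.float64(-1.6)), (204, np.float64(-3.1)), (209, np.float64(-4.3))]
-y top [(221, np.float64(-1.0)), (226, np.float64(-0.8)), (231, np.float64(-0.7)), (236, np.float64(-0.7)), (241, np.float64(-0.7)), (246, np.float64(-0.6)), (251, np.float64(-0.6)), (256, np.float64(-4.4)), (261, np.float64(-4.3)), (266, np.float64(-3.9)), (271, np.float64(-1.9)), (276, np.float64(-0.5)), (281, np.float64(-0.8))]
```

```bash
python3 - <<'E'
from h import *
import pickle
s=pickle.load(open("top1.pkl","rb"));save("t1.png",s,(115,190,335,350),3.5)
c=np.array([.5345,.1664,.1025]);y=np.radians(-.95)
for a,b,h in((80,80,35),(-80,80,35),(80,40,105),(80,0,105),(-80,0,105)):
    u,v=proj(s,c+np.array([a*np.cos(y)-b*np.sin(y),a*np.sin(y)+b*np.cos(y),h])/1000);print(a,b,h,round((u-115+.5)*3.5-.5),round((v-190+.5)*3.5-.5))
E
```

```text
80 80 35 202 108
-80 80 35 184 422
80 40 105 235 86
80 0 105 320 87
-80 0 105 303 432
```

View pics/t1.png

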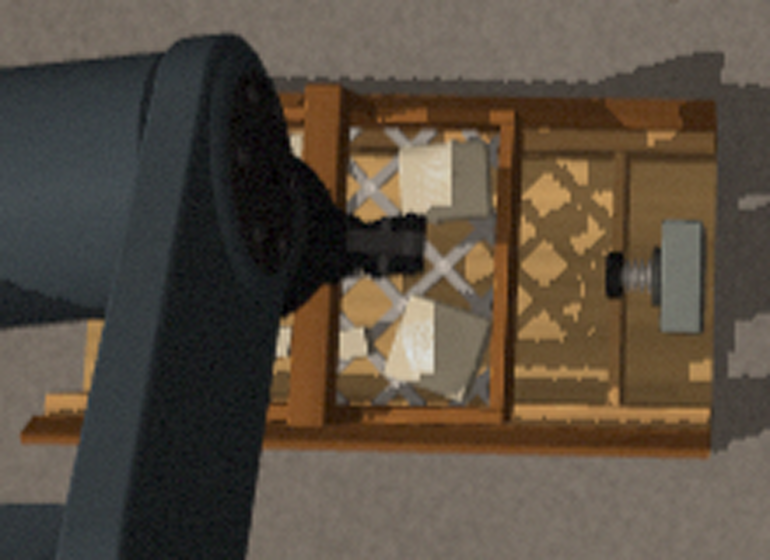

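Top view: handle ends at (325,85) and (308,427) put the sieve about 1.5 mm too far in +x relative to the rails. I'll correct that and lower.

Emit:
servo_tool([
  [0,-0.5,3,0,0,0],
  [0,-1,8,0,0,0],
  [0,-1.5,14,0,0,0],
  [0,-1.5,20,0,0,0],
  [0,-1.5,26,0,0,0],
  [0,-1.5,31,0,0,0],
  [0,-1.5,34,0,0,0],
  [0,-1.5,36,0,0,0],
  [0,-1.5,37,0,0,0],
  [0,-1.5,37,0,0,0],
])

```text
t: 12.1
tcp_pos: [0.5342, 0.1664, 0.1415]
tool_rot: [0.713, 0.701, 0.0, 0.0]
force: [0.2, -0.4, -6.2]
finger_gap: 0.2
```

Emit:
servo_tool([
  [0,0,1,0,0,0],
  [0,0,2,0,0,0],
  [0,0,2.5,0,0,0],
  [0,0,3,0,0,0],
  [0,0,3,0,0,0],
])

```text
t: 12.72
tcp_pos: [0.5341, 0.1664, 0.1384]
tool_rot: [0.713, 0.701, 0.0, 0.0]
force: [-0.3, -0.3, -6.0]
finger_gap: 0.192
```

Emit:
servo_tool([
  [0,0,0.5,0,0,0],
  [0,0,1,0,0,0],
  [0,0,1.5,0,0,0],
  [0,0,2,0,0,0],
  [0,0,2,0,0,0],
])

```text
t: 13.35
tcp_pos: [0.5341, 0.1664, 0.1363]
tool_rot: [0.713, 0.701, -0.0, 0.0]
force: [0.6, -0.2, -4.4]
finger_gap: 0.198
```

Emit:
servo_tool([
  [0,0,0.3,0,0,0],
  [0,0,0.6,0,0,0],
  [0,0,0.6,0,0,0],
])

```text
t: 13.72
tcp_pos: [0.5342, 0.1664, 0.136]
tool_rot: [0.713, 0.701, 0.0, 0.0]
force: [-1.7, -0.1, -4.7]
finger_gap: 0.201
```

```bash
python3 - <<'E'
from h import *
s=sense();print(s["tcp_pos"],s["force"],s["ft_torque"],toolshift([.534,.166,.136],89.05))
E
```

```text
[0.53417885 0.16640408 0.13596831] [-1.72623739 -0.0822197  -4.6723624 ] [ 0.03140446  0.02179627 -0.01802101] (array([-0.4, -0.2, -0. ]), array([ 0.02,  0.  , -0.01]))
```

Emit:
servo_tool([
  [0,0,0.4,0,0,0],
  [0,0,0.8,0,0,0],
  [0,0,0.8,0,0,0],
])

```text
t: 14.1
tcp_pos: [0.5344, 0.1664, 0.136]
tool_rot: [0.713, 0.701, 0.0, 0.0]
force: [-2.7, -0.8, 6.2]
finger_gap: 0.197
```

Emit:
servo_tool([
  [0,0,0.4,0,0,0],
  [0,0,0.8,0,0,0],
  [0,0,0.8,0,0,0],
])

```text
t: 14.48
tcp_pos: [0.5344, 0.1665, 0.1359]
tool_rot: [0.713, 0.701, 0.001, 0.001]
force: [-3.7, -0.0, 10.3]
finger_gap: 0.193
```

```bash
python3 - <<'E'
from h import *
s=sense();print(s["tcp_pos"],s["force"],s["ft_torque"],toolshift([.534,.166,.136],89.05))
E
```

```text
[0.53438068 0.16646943 0.13592084] [-3.68979768 -0.04443627 10.28878379] [-0.09737166  0.69192417 -0.02802377] (array([-0.5, -0.4, -0.1]), array([ 0.09, -0.  ,  0.  ]))
```

Seated at TCP z 0.136. I back off the down force a little, then feel for the left buffer.

Emit:
servo_tool([
  [0,0,-0.7,0,0,0],
  [0,0,-0.7,0,0,0],
  [3,0,-0.7,0,0,0],
  [7,0,-0.7,0,0,0],
  [11,0,-0.7,0,0,0],
  [15,0,-0.7,0,0,0],
  [18,0,-0.7,0,0,0],
  [18,0,-0.7,0,0,0],
])

```text
t: 15.48
tcp_pos: [0.5362, 0.1844, 0.1359]
tool_rot: [0.713, 0.701, 0.002, 0.002]
force: [0.4, -0.1, 5.2]
finger_gap: 0.193
```

Emit:
servo_tool([
  [1,0,0,0,0,0],
  [2,0,0,0,0,0],
  [3,0,0,0,0,0],
  [3,0,0,0,0,0],
])

```text
t: 15.98
tcp_pos: [0.5363, 0.187, 0.1359]
tool_rot: [0.713, 0.701, 0.001, 0.002]
force: [1.0, -2.0, 5.1]
finger_gap: 0.198
```

Emit:
servo_tool([
  [1,0,0,0,0,0],
  [2,0,0,0,0,0],
  [3,0,0,0,0,0],
  [3,0,0,0,0,0],
])

```text
t: 16.48
tcp_pos: [0.5363, 0.19, 0.1359]
tool_rot: [0.713, 0.701, 0.001, 0.002]
force: [0.5, -1.9, 4.9]
finger_gap: 0.199
```

Emit:
servo_tool([
  [1,0,0,0,0,0],
  [2,0,0,0,0,0],
  [3,0,0,0,0,0],
  [3,0,0,0,0,0],
])

```text
t: 16.98
tcp_pos: [0.5364, 0.193, 0.1359]
tool_rot: [0.713, 0.701, 0.001, 0.002]
force: [-0.4, -1.3, 5.5]
finger_gap: 0.197
```

Emit:
servo_tool([
  [1,0,0,0,0,0],
  [2,0,0,0,0,0],
  [3,0,0,0,0,0],
  [3,0,0,0,0,0],
])

```text
t: 17.48
tcp_pos: [0.5365, 0.1956, 0.1359]
tool_rot: [0.713, 0.701, 0.001, 0.002]
force: [0.1, -4.0, 4.9]
finger_gap: 0.198
```

Emit:
servo_tool([
  [1,0,0,0,0,0],
  [2,0,0,0,0,0],
  [3,0,0,0,0,0],
  [3,0,0,0,0,0],
])

```text
t: 17.98
tcp_pos: [0.5365, 0.1981, 0.1359]
tool_rot: [0.713, 0.701, 0.001, 0.002]
force: [0.4, -4.5, 6.1]
finger_gap: 0.199
```

Emit:
servo_tool([
  [1,0,0,0,0,0],
  [2,0,0,0,0,0],
  [3,0,0,0,0,0],
  [3,0,0,0,0,0],
])

```text
t: 18.48
tcp_pos: [0.5366, 0.2006, 0.136]
tool_rot: [0.713, 0.702, 0.0, 0.002]
force: [0.7, -6.9, 5.8]
finger_gap: 0.193
```

Emit:
servo_tool([
  [1,0,0,0,0,0],
  [2,0,0,0,0,0],
  [3,0,0,0,0,0],
  [3,0,0,0,0,0],
  [3,0,0,0,0,0],
])

```text
t: 19.1
tcp_pos: [0.5366, 0.203, 0.136]
tool_rot: [0.713, 0.702, -0.0, 0.003]
force: [0.3, -8.0, 7.2]
finger_gap: 0.198
```

```bash
python3 - <<'E'
from h import *
s=sense();print(s["tcp_pos"],s["force"],s["ft_torque"],toolshift([.534,.166,.136],89.05))
E
```

```text
[0.53662075 0.20302445 0.13599814] [ 0.25212773 -7.98660519  7.17260535] [-1.15817919  0.17748313  0.07117307] (array([-37.1,  -2. ,   0.1]), array([0.22, 0.22, 0.06]))
```

Left contact is at TCP y ≈ 0.194, and the press is about 9 mm. Next I go right and feel for the other buffer.

Emit:
servo_tool([
  [-4,0,0,0,0,0],
  [-12,0,0,0,0,0],
  [-24,0,0,0,0,0],
  [-36,0,0,0,0,0],
  [-48,0,0,0,0,0],
  [-58,0,0,0,0,0],
  [-65,0,0,0,0,0],
  [-70,0,0,0,0,0],
  [-73,0,0,0,0,0],
  [-73,0,0,0,0,0],
])

```text
t: 20.35
tcp_pos: [0.5352, 0.1324, 0.1359]
tool_rot: [0.713, 0.701, 0.002, 0.001]
force: [-0.5, 1.1, 6.1]
finger_gap: 0.193
```

Emit:
servo_tool([
  [-1,0,0,0,0,0],
  [-2,0,0,0,0,0],
  [-3,0,0,0,0,0],
  [-4,0,0,0,0,0],
  [-4,0,0,0,0,0],
])

```text
t: 20.98
tcp_pos: [0.5351, 0.1289, 0.1359]
tool_rot: [0.713, 0.701, 0.002, 0.001]
force: [0.3, 1.8, 5.3]
finger_gap: 0.198
```

Emit:
servo_tool([
  [-1,0,0,0,0,0],
  [-2,0,0,0,0,0],
  [-3,0,0,0,0,0],
  [-4,0,0,0,0,0],
  [-4,0,0,0,0,0],
])

```text
t: 21.6
tcp_pos: [0.535, 0.1249, 0.1359]
tool_rot: [0.713, 0.701, 0.002, 0.001]
force: [0.0, 2.2, 6.0]
finger_gap: 0.199
```

Emit:
servo_tool([
  [-1,0,0,0,0,0],
  [-2,0,0,0,0,0],
  [-3,0,0,0,0,0],
  [-4,0,0,0,0,0],
  [-4,0,0,0,0,0],
])

```text
t: 22.22
tcp_pos: [0.535, 0.1209, 0.1359]
tool_rot: [0.713, 0.701, 0.002, 0.001]
force: [0.1, 2.4, 5.9]
finger_gap: 0.196
```

Emit:
servo_tool([
  [-1,0,0,0,0,0],
  [-2,0,0,0,0,0],
  [-3,0,0,0,0,0],
  [-4,0,0,0,0,0],
  [-4,0,0,0,0,0],
])

```text
t: 22.85
tcp_pos: [0.5349, 0.1175, 0.1359]
tool_rot: [0.713, 0.701, 0.002, 0.001]
force: [0.1, 3.9, 6.2]
finger_gap: 0.193
```

Emit:
servo_tool([
  [-1,0,0,0,0,0],
  [-2,0,0,0,0,0],
  [-3,0,0,0,0,0],
  [-4,0,0,0,0,0],
  [-4,0,0,0,0,0],
])

```text
t: 23.48
tcp_pos: [0.5349, 0.1141, 0.136]
tool_rot: [0.713, 0.701, 0.003, 0.0]
force: [0.8, 6.7, 5.7]
finger_gap: 0.197
```

Emit:
servo_tool([
  [-1,0,0,0,0,0],
  [-2,0,0,0,0,0],
  [-3,0,0,0,0,0],
  [-3,0,0,0,0,0],
])

```text
t: 23.98
tcp_pos: [0.5348, 0.1116, 0.136]
tool_rot: [0.713, 0.701, 0.003, 0.0]
force: [0.1, 9.4, 6.6]
finger_gap: 0.193
```

Right contact is at ≈ 0.1207, and the press is about 9 mm. The free travel is about 73 mm. Now brisk strokes, beginning moderately.

Emit:
servo_tool([
  [32,0,0,0,0,0],
  [64,0,0,0,0,0],
  [94,0,0,0,0,0],
])

```text
t: 24.35
tcp_pos: [0.5365, 0.2031, 0.136]
tool_rot: [0.713, 0.701, 0.001, 0.002]
force: [1.1, -10.6, 8.5]
finger_gap: 0.197
```

Emit:
servo_tool([
  [-32,0,0,0,0,0],
  [-64,0,0,0,0,0],
  [-94,0,0,0,0,0],
])

```text
t: 24.72
tcp_pos: [0.5349, 0.1099, 0.136]
tool_rot: [0.713, 0.701, 0.003, 0.001]
force: [1.1, 11.2, 8.8]
finger_gap: 0.197
```

```bash
python3 - <<'E'
from h import *
s=snapshot("side");save("k1.png",s,(150,140,330,290),3)
s=sense();print(s["tcp_pos"],s["force"],s["ft_torque"],s["qd"])
E
```

```text
[0.53493934 0.10710599 0.1359358 ] [-0.49940507  4.0184294   6.27002402] [0.82109589 0.18821972 0.11354051] [ 0.04015866  0.00891581 -0.01915728  0.01899168  0.0082723   0.07601986]
```

View pics/k1.png

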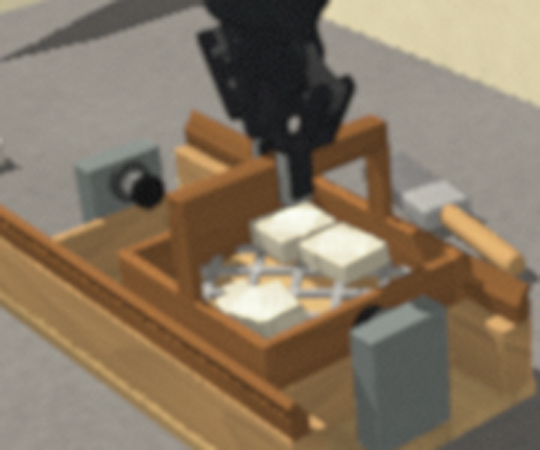

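No tessera is visible in the sieve now, only the three fragments at crop (293,230), (345,250) and (262,305). I stop in the middle, clear of both buffers, and check from both views.

Emit:
servo_tool([
  [4,0,0,0,0,0],
  [11,0,0,0,0,0],
  [20,0,0,0,0,0],
  [30,0,0,0,0,0],
  [39,0,0,0,0,0],
  [45,0,0,0,0,0],
  [48,0,0,0,0,0],
  [48,0,0,0,0,0],
])

```text
t: 25.78
tcp_pos: [0.5356, 0.1572, 0.1359]
tool_rot: [0.713, 0.701, 0.001, 0.002]
force: [0.4, -0.2, 6.3]
finger_gap: 0.194
```

```bash
python3 - <<'E'
from h import *
a=snapshot("top")["color"];b=snapshot("side")["color"]
def c(i,x,y,w,h,z): return cv2.convertScaleAbs(cv2.resize(i[y:y+h,x:x+w,::-1],None,fx=z,fy=z,interpolation=cv2.INTER_CUBIC),alpha=1.4)
cv2.imwrite("pics/k2.png",np.hstack([c(a,190,205,140,125,2.857),c(b,155,130,140,125,2.857)]))
cv2.imwrite("pics/k2big.png",c(a,190,205,140,125,5))
s=sense();print(s["tcp_pos"],s["force"])
E
```

```text
[0.53562513 0.15724074 0.13592461] [0.28598271 0.12759933 6.16258524]
```

View pics/k2.png

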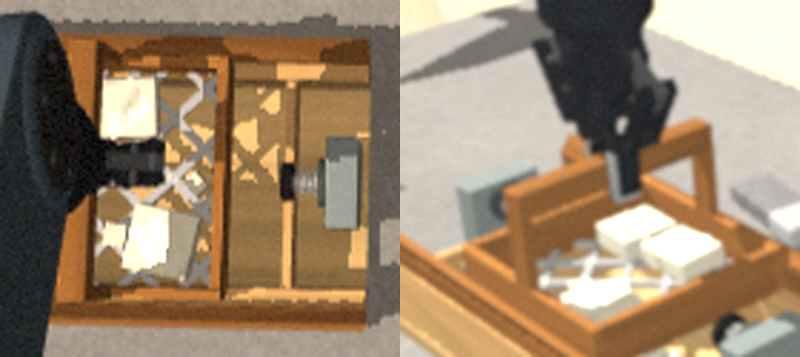

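Top crop (115,235) may be a tessera still beside a fragment, and one lies below at (200,180). I'll do more strokes with slightly shorter travel, because the last right press overshot to about 14 mm.

Emit:
servo_tool([
  [22,0,0,0,0,0],
  [44,0,0,0,0,0],
  [15,0,0,0,0,0],
  [-15,0,0,0,0,0],
  [-44,0,0,0,0,0],
  [-15,0,0,0,0,0],
  [15,0,0,0,0,0],
  [44,0,0,0,0,0],
  [15,0,0,0,0,0],
  [-15,0,0,0,0,0],
])

```text
t: 27.12
tcp_pos: [0.5354, 0.1434, 0.136]
tool_rot: [0.712, 0.702, 0.002, 0.001]
force: [0.2, 1.6, 5.8]
finger_gap: 0.196
```

Emit:
servo_tool([
  [-29,0,0,0,0,0],
  [0,0,0,0,0,0],
  [30,0,0,0,0,0],
  [59,0,0,0,0,0],
  [30,0,0,0,0,0],
  [0,0,0,0,0,0],
  [-29,0,0,0,0,0],
  [-10,0,0,0,0,0],
  [8,0,0,0,0,0],
  [15,0,0,0,0,0],
])

```text
t: 28.38
tcp_pos: [0.5356, 0.1573, 0.1359]
tool_rot: [0.713, 0.701, 0.001, 0.002]
force: [0.1, -2.5, 6.6]
finger_gap: 0.198
```

Emit:
servo_tool([
  [0,0,0,0,0,0],
  [0,0,0,0,0,0],
])

```text
t: 28.62
tcp_pos: [0.5356, 0.1581, 0.1359]
tool_rot: [0.713, 0.701, 0.002, 0.001]
force: [0.9, 1.5, 5.4]
finger_gap: 0.195
```

```bash
python3 - <<'E'
from h import *
import pickle
A=snapshot("top");B=snapshot("side");pickle.dump((A,B),open("k3.pkl","wb"));a=A["color"];b=B["color"]
def c(i,x,y,w,h,z): return cv2.resize(i[y:y+h,x:x+w,::-1],None,fx=z,fy=z,interpolation=cv2.INTER_CUBIC)
cv2.imwrite("pics/k3.png",np.hstack([c(a,195,205,90,130,4.4),c(b,165,160,90,130,4.4)]))
s=sense();print(s["tcp_pos"],s["force"])
# where would a tessera at top px be, in side?
for z in(.083,.027):
    X=atz(A,(115+.5)/2.857-.5+190,(235+.5)/2.857-.5+205,z);u,v=proj(B,X);print(z,X,(u-165)*4.4+396,(v-160)*4.4)
E
```

```text
[0.53563142 0.15804058 0.13594642] [0.1485901  2.71095761 6.48308866]
0.083 [0.49715215 0.14952248 0.083     ] 639.7095874212964 304.91263323498004
0.027 [0.49752834 0.16161647 0.027     ] 637.3889916427956 400.77100018424613
```

View pics/k3.png

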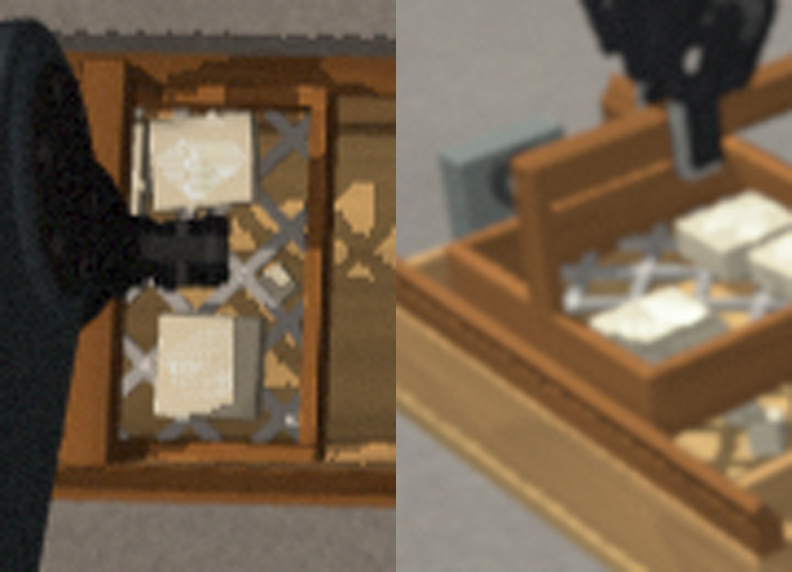

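The patch is gone. Tesserae show on the catch floor at top crop (275,280) and side crop (765,425). Part of the sieve is hidden by the arm, so I'll add a few more strokes for certainty.

Emit:
servo_tool([
  [22,0,0,0,0,0],
  [43,0,0,0,0,0],
  [15,0,0,0,0,0],
  [-15,0,0,0,0,0],
  [-43,0,0,0,0,0],
  [-15,0,0,0,0,0],
  [15,0,0,0,0,0],
  [43,0,0,0,0,0],
  [15,0,0,0,0,0],
  [-15,0,0,0,0,0],
])

```text
t: 29.98
tcp_pos: [0.5354, 0.1434, 0.1359]
tool_rot: [0.712, 0.702, 0.002, 0.001]
force: [-0.6, 1.5, 6.3]
finger_gap: 0.199
```

Emit:
servo_tool([
  [-28,0,0,0,0,0],
  [0,0,0,0,0,0],
  [35,0,0,0,0,0],
  [-5,0,0,0,0,0],
  [35,0,0,0,0,0],
  [-5,0,0,0,0,0],
  [35,0,0,0,0,0],
  [-5,0,0,0,0,0],
  [15,0,0,0,0,0],
  [15,0,0,0,0,0],
])

```text
t: 31.22
tcp_pos: [0.5358, 0.158, 0.1359]
tool_rot: [0.713, 0.701, 0.002, 0.001]
force: [0.4, 1.2, 6.8]
finger_gap: 0.195
```

Emit:
servo_tool([
  [0,0,0,0,0,0],
  [0,0,0,0,0,0],
])

```text
t: 31.48
tcp_pos: [0.5357, 0.158, 0.136]
tool_rot: [0.713, 0.701, 0.002, 0.001]
force: [0.5, 2.7, 6.0]
finger_gap: 0.193
```

```bash
cat > blob.py <<'E'
from h import *
def floorcount(B,A=None):
    "bright low-saturation blobs over the box interior; returns centroid, area and floor xy"
    out=[]
    for s in(B,):
        hsv=cv2.cvtColor(s["color"],cv2.COLOR_RGB2HSV);c=np.array([.5345,.166,0]);y=np.radians(-.95)
        q=[proj(s,c+np.array([a*np.cos(y)-b*np.sin(y),a*np.sin(y)+b*np.cos(y),.015])) for a,b in((.071,.128),(.071,-.128),(-.071,-.128),(-.071,.128))]
        P=np.zeros((480,640),np.uint8);cv2.fillPoly(P,[np.int32(np.round(q))],1)
        m=((hsv[:,:,1]<85)&(hsv[:,:,2]>95)).astype(np.uint8)*P
        n,l,st,ce=cv2.connectedComponentsWithStats(m)
        for i in range(1,n):
            if st[i,4]>=8: out.append((ce[i].round(1).tolist(),int(st[i,4]),atz(s,*ce[i],.02).round(3).tolist(),s["color"][l==i].mean(0).round().tolist()))
    return out
E
python3 - <<'E'
from blob import *
s=sense();print(s["tcp_pos"],s["force"],s["ft_torque"],s["finger_gap"],toolshift([.5355,.1574,.23],89.05))
E
```

```text
[0.5357406  0.15804749 0.13595956] [0.53148208 2.70993908 6.02099108] [ 0.22925091  0.1031331  -0.08163307] 0.193184575124919 (array([ -0.5,   0.2, -94. ]), array([ 0.26, -0.1 , -0.04]))
```

Emit:
servo_tool([
  [0,0,-1,0,0,0],
  [0,0,-4,0,0,0],
  [0,0,-10,0,0,0],
  [0,0,-20,0,0,0],
  [0,0,-34,0,0,0],
  [0,0,-50,0,0,0],
  [0,0,-66,0,0,0],
  [0,0,-81,0,0,0],
  [0,0,-91,0,0,0],
  [0,0,-95,0,0,0],
])

```text
t: 32.72
tcp_pos: [0.5342, 0.1574, 0.2308]
tool_rot: [0.713, 0.701, 0.001, 0.0]
force: [0.0, -0.6, -5.1]
finger_gap: 0.195
```

```bash
python3 - <<'E'
from blob import *
import pickle
A=snapshot("top");B=snapshot("side");pickle.dump((A,B),open("lift.pkl","wb"))
for o in floorcount(B):print("side",o)
for o in floorcount(A):print("top",o)
s=sense();print(s["tcp_pos"],s["force"],s["ft_torque"])
# goal: sieve at board centre
print(toolshift([.4985,-.2085,.23],88.4))
E
```

```text
side ([206.4, 243.8], 20, [0.501, 0.215, 0.02], [215.0, 198.0, 163.0])
side ([245.2, 254.2], 184, [0.533, 0.125, 0.02], [159.0, 151.0, 128.0])
side ([271.5, 245.5], 10, [0.591, 0.112, 0.02], [102.0, 101.0, 98.0])
side ([276.9, 251.0], 71, [0.585, 0.088, 0.02], [117.0, 123.0, 118.0])
side ([219.3, 252.4], 26, [0.5, 0.168, 0.02], [214.0, 197.0, 164.0])
top ([219.2, 242.0], 261, [0.59, 0.188, 0.02], [193.0, 181.0, 160.0])
top ([244.0, 242.1], 390, [0.589, 0.136, 0.02], [152.0, 141.0, 121.0])
top ([255.4, 255.6], 8, [0.561, 0.112, 0.02], [98.0, 91.0, 82.0])
top ([228.6, 283.3], 948, [0.505, 0.166, 0.02], [166.0, 154.0, 136.0])
top ([254.5, 269.3], 10, [0.533, 0.114, 0.02], [118.0, 107.0, 90.0])
top ([190.2, 287.9], 51, [0.496, 0.244, 0.02], [148.0, 138.0, 126.0])
[0.53397301 0.15739722 0.23019506] [-0.41988343 -0.74276477 -5.87421215] [0.02789316 0.03886913 0.01974584]
(array([-3.664e+02, -2.930e+01,  2.000e-01]), array([ 0.03, -0.  ,  0.64]))
```

Emit:
servo_tool([
  [-4,0,0,0,0,0],
  [-14,-1,0,0,0,0],
  [-30,-2,0,0,0,0],
  [-52,-4,0,0,0,0.1],
  [-78,-6,0,0,0,0.1],
  [-106,-8,0,0,0,0.2],
  [-134,-11,0,0,0,0.3],
  [-162,-13,0,0,0,0.4],
  [-190,-15,0,0,0,0.5],
  [-218,-17.5,0,0,0,0.6],
])

```text
t: 34.08
tcp_pos: [0.5122, -0.0623, 0.2299]
tool_rot: [0.717, 0.697, -0.0, 0.0]
force: [-0.8, -0.7, -4.8]
finger_gap: 0.199
```

Emit:
servo_tool([
  [-28,-2.3,0,0,0,0],
  [-54,-4.5,0,0,0,0],
  [-78,-6.5,0,0,0,0],
  [-98,-8,0,0,0,0],
  [-115,-9,0,0,0,0],
  [-129,-10,0,0,0,0],
  [-139,-10.7,0,0,0,0],
  [-145,-11,0,0,0,0],
  [-148,-11,0,0,0,0],
  [-148,-11,0,0,0,0],
])

```text
t: 35.33
tcp_pos: [0.4978, -0.2077, 0.2299]
tool_rot: [0.717, 0.697, 0.0, -0.0]
force: [-0.2, -0.1, -5.1]
finger_gap: 0.194
```

```bash
python3 - <<'E'
from blob import *
import pickle
A=snapshot("top");B=snapshot("side");pickle.dump((A,B),open("over.pkl","wb"))
for o in floorcount(A):print("top",o)
for o in floorcount(B):print("side",o)
c=lambda i,x,y,w,h,z: cv2.resize(i[y:y+h,x:x+w,::-1],None,fx=z,fy=z,interpolation=cv2.INTER_CUBIC)
cv2.imwrite("pics/f1.png",np.vstack([np.hstack([c(A["color"],140,215,200,100,2),c(B["color"],140,170,200,100,2)]),np.hstack([c(A["color"],340,200,160,160,2.5),c(B["color"],260,180,160,160,2.5)])]))
s=sense();print(s["tcp_pos"],s["force"]);print(toolshift([.498,-.208,.121],88.4))
E
```

```text
top ([242.2, 266.1], 53, [0.54, 0.139, 0.02], [173.0, 157.0, 131.0])
top ([257.1, 269.1], 54, [0.534, 0.108, 0.02], [173.0, 158.0, 131.0])
top ([209.5, 288.0], 60, [0.495, 0.205, 0.02], [172.0, 157.0, 131.0])
top ([231.9, 287.8], 61, [0.496, 0.159, 0.02], [172.0, 157.0, 131.0])
side ([206.2, 243.7], 21, [0.501, 0.215, 0.02], [223.0, 207.0, 170.0])
side ([272.4, 257.6], 314, [0.563, 0.076, 0.02], [119.0, 122.0, 116.0])
side ([245.2, 254.0], 184, [0.533, 0.125, 0.02], [185.0, 176.0, 150.0])
side ([219.4, 252.3], 28, [0.5, 0.168, 0.02], [222.0, 206.0, 171.0])
side ([280.0, 263.5], 14, [0.56, 0.049, 0.02], [101.0, 90.0, 78.0])
[ 0.49775598 -0.207424    0.22990129] [-0.52133103 -0.02219592 -4.40145229]
(array([ -0.6,   0.3, 108.9]), array([ 0.  , -0.02,  0.07]))
```

View pics/f1.png

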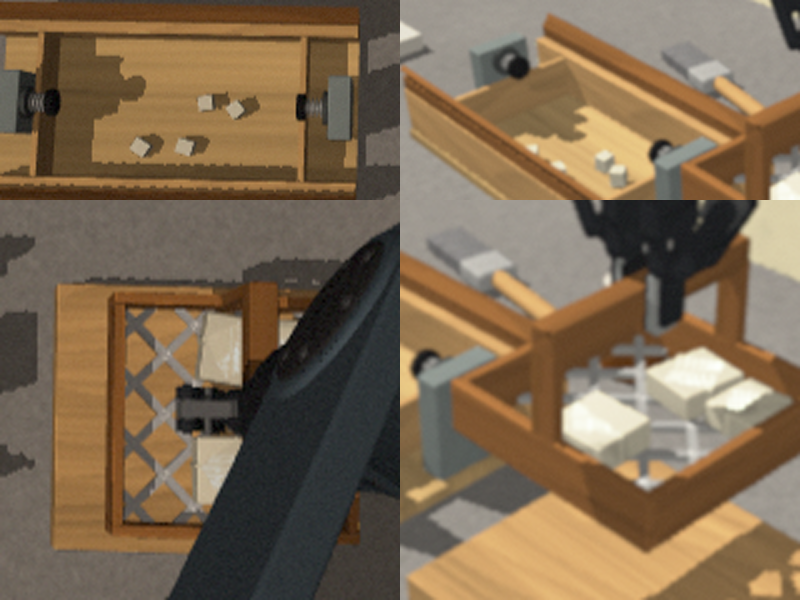

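All four tesserae lie on the catch floor, at top crop (205,103), (235,108), (140,147) and (185,147). The three fragments are in the sieve. Now lowering onto the board.

Emit:
servo_tool([
  [0,0,4,0,0,0],
  [0,0,13,0,0,0],
  [-0.5,0,26,0,0,0],
  [-0.5,0,42,0,0,0],
  [-0.5,0,58,0,0,0],
  [-0.5,0,74,0,0,0],
  [-0.5,0,88,0,0,0],
  [-0.5,0,99,0,0,0],
  [-0.5,0,106,0,0,0],
  [-0.5,0,109,0,0,0],
])

```text
t: 36.67
tcp_pos: [0.4978, -0.2084, 0.1206]
tool_rot: [0.717, 0.697, 0.0, 0.0]
force: [0.1, 0.1, -4.9]
finger_gap: 0.2
```

Emit:
servo_tool([
  [0,0,1,0,0,0],
  [0,0,2,0,0,0],
  [0,0,3,0,0,0],
  [0,0,4,0,0,0],
  [0,0,4.5,0,0,0],
  [0,0,5,0,0,0],
  [0,0,5.3,0,0,0],
  [0,0,5.3,0,0,0],
])

```text
t: 37.67
tcp_pos: [0.4978, -0.2084, 0.116]
tool_rot: [0.717, 0.697, 0.0, 0.0]
force: [-1.5, 1.4, -1.3]
finger_gap: 0.191
```

Emit:
servo_tool([
  [0,0,0.3,0,0,0],
  [0,0,0.3,0,0,0],
])

```text
t: 37.92
tcp_pos: [0.4978, -0.2084, 0.1159]
tool_rot: [0.717, 0.697, 0.0, 0.0]
force: [-1.8, 1.5, 3.9]
finger_gap: 0.196
```

Emit:
servo_tool([
  [0,0,0,0,0,0],
  [0,0,0,0,0,0],
  [0,0,0,0,0,0],
  [0,0,0,0,0,0],
  [0,0,0,0,0,0],
  [0,0,0,0,0,0],
], gripper=50)

```text
t: 38.67
tcp_pos: [0.4978, -0.2084, 0.1153]
tool_rot: [0.717, 0.697, 0.0, 0.0]
force: [-0.8, 0.0, -0.3]
finger_gap: 0.587
```

Emit:
servo_tool([
  [0,0,-5,0,0,0],
  [0,0,-15,0,0,0],
  [0,0,-30,0,0,0],
  [0,0,-55,0,0,0],
  [0,0,-85,0,0,0],
  [0,0,-115,0,0,0],
  [40,0,-125,0,0,0],
  [90,0,-125,0,0,0],
  [140,0,-125,0,0,0],
  [190,0,-125,0,0,0],
])

```text
t: 39.92
tcp_pos: [0.5031, -0.0171, 0.2417]
tool_rot: [0.717, 0.697, 0.001, 0.001]
force: [0.5, 0.9, -1.1]
finger_gap: 0.583
```

Emit:
servo_tool([
  [50,0,0,0,0,0],
  [100,0,0,0,0,0],
  [150,0,0,0,0,0],
  [200,0,0,0,0,0],
  [240,0,0,0,0,0],
  [240,0,0,0,0,0],
])

```text
t: 40.67
tcp_pos: [0.5093, 0.224, 0.2415]
tool_rot: [0.715, 0.699, 0.001, 0.0]
force: [-0.1, -0.3, 0.4]
finger_gap: 0.584
```

```bash
python3 - <<'E'
from blob import *
A=snapshot("top");B=snapshot("side")
c=lambda i,x,y,w,h,z: cv2.resize(i[y:y+h,x:x+w,::-1],None,fx=z,fy=z,interpolation=cv2.INTER_CUBIC)
cv2.imwrite("pics/end.png",np.hstack([c(A["color"],355,120,140,240,2.5),c(B["color"],255,190,200,240,2.2)[:600,:440]] if 0 else [c(A["color"],355,150,150,200,2.6),c(B["color"],255,230,150,200,2.6)]))
s=sense();print(s["t"],s["tcp_pos"],s["force"],s["finger_gap"])
E
```

```text
40.775 [0.50927361 0.22141142 0.24103124] [-0.88032827  0.00419985 -0.17179217] 0.5906669186401571
```

The picture limit is reached, so I check the placing numerically.

```bash
python3 - <<'E'
from blob import *
import pickle
A=snapshot("top");A0=pickle.load(open("top0.pkl","rb"))
for n,s in(("start",A0),("end",A)):
    im=s["color"];hsv=cv2.cvtColor(im,cv2.COLOR_RGB2HSV)
    sub=im[225:350,350:480].astype(int)
    m=((sub[:,:,0]-sub[:,:,2]>40)&(sub[:,:,0]<125)&(sub[:,:,1]<0.62*sub[:,:,0])).astype(np.uint8)
    k,l,st,ce=cv2.connectedComponentsWithStats(m);i=1+st[1:,4].argmax()
    col=np.where((l==i).sum(0)>60)[0]+350; row=np.where((l==i).sum(1)>40)[0]+225
    print(n,st[i].tolist(),"cols(handle/walls)",col.tolist(),"rows",row.tolist())
    w=((hsv[225:350,350:480,1]<70)&(hsv[225:350,350:480,2]>130)).astype(np.uint8)
    k,l,st,ce=cv2.connectedComponentsWithStats(w);print(" white",[(np.round(ce[j]+[350,225]).tolist(),int(st[j,4])) for j in range(1,k) if st[j,4]>25])
for o in floorcount(A):print(o)
for x,y in((80,0),(-80,0)):
    print("expected handle end",proj(A,np.array([.4978+x/1000,-.2084-x*.028/1000,.145])))
for o,p in((A0,(470,186)),):pass
d=np.abs(A["color"].astype(int)-A0["color"]).max(2)
for nm,(u,v,r) in dict(jar=(307,172,16),bowl=(408,158,26),brushhead=(198,166,20),brushhandle=(245,173,18)).items(): print(nm,(d[v-r:v+r,u-r:u+r]>40).mean())
E
```

```text
start [56, 12, 43, 91, 712] cols(handle/walls) [426, 427, 435] rows []
 white [([400.0, 261.0], 489), ([441.0, 260.0], 154), ([421.0, 261.0], 40), ([442.0, 283.0], 58), ([410.0, 286.0], 172), ([440.0, 303.0], 144), ([404.0, 306.0], 103), ([420.0, 304.0], 53)]
end [67, 16, 23, 92, 567] cols(handle/walls) [427, 428, 430] rows []
 white [([408.0, 303.0], 544), ([441.0, 306.0], 64)]
([242.3, 266.0], 52, [0.54, 0.139, 0.02], [176.0, 160.0, 133.0])
([257.1, 269.1], 54, [0.534, 0.108, 0.02], [175.0, 160.0, 133.0])
([209.5, 287.9], 62, [0.496, 0.205, 0.02], [172.0, 156.0, 131.0])
([231.9, 287.8], 61, [0.496, 0.159, 0.02], [173.0, 158.0, 131.0])
expected handle end (np.float64(427.16436775346494), np.float64(240.73668286234442))
expected handle end (np.float64(427.35844500825203), np.float64(333.33492401905056))
jar 0.0
bowl 0.0
brushhead 0.0
brushhandle 0.0
```

```bash
python3 -c "
from station import *
print(sign_off())"
```

```text
the job is handed in; nothing more can be done
None
```

I seated the sieve on the rails, shook it until all four tesserae dropped into the box, set it back on the board and let go. I signed off at about 41 s of the 70 s allowed.

**Buffers:** I felt the left contact first and pressed it in about 9 mm, then found the right one and pressed that about 9 mm. In the brisk strokes after that, I estimate most presses at about 10 mm. The deepest was about 14 mm on the right, after which I shortened the strokes. These depths come from measured force and position; I could not read peaks in the middle of a stroke.

**Last checks:**
- **Tesserae:** all four lie on the catch floor, counted both in a picture and by image code.
- **Fragments:** all three were in the sieve in the last picture I could view, just before lowering.
- **Sieve on the board:** the handle ends in the top image match the planned middle of the board within a pixel. Touchdown was gentle, at a few newtons.
- **Bystanders:** jar, bowl and brush look unchanged from the start pictures.
- **Arm:** it is clear of everything, with the gripper open.

**Not confirmed:** I had used up the 12 pictures, so I checked the final placing only by image code, not by eye. That code clearly picked out only one or two of the three fragments in the final image, because the handle and shadow interfere.

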